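Unstack the rinsed flux-pot set onto the drain rack

TASK

The rinsed parts of the flux pot are piled up mouth down and must drain: take the stack apart from the top and set each part on its own holder of the drain rack. Hang the small cup on the short slanting peg and the tall cup on the long slanting peg, each mouth down with its closed end resting on the peg's ball; lay the ring flat on the arms of the thick upright post, and stand the wide pot mouth down and level on the three-pin star. Leave everything at rest, and do not knock over the brown dropper bottle.

Things in the scene. Friction and masses are not known exactly. Their poses are not given: they have to be found in the camera images.
- small_cup: Small plain steel cup, mouth down, top of the stack: 37 mm diameter (40 mm over the rolled rim in the lowest 6 mm), 36 mm high, wall 2.2 mm, inside 32.6 mm wide and 33.5 mm deep, 45 to 81 g. Its origin is the centre of the flat closed top; z points up, so the open mouth lies at z = -36 mm.
- tall_cup: Tall plain steel cup, mouth down, second from the top: 45 mm diameter (48 mm over the rolled rim in the lowest 6 mm), 55 mm high, wall 2.2 mm, inside 40.6 mm wide and 52.5 mm deep, 75 to 135 g. Its origin is the centre of the flat closed top; z points up, so the open mouth lies at z = -55 mm. It stands on the ring.
- wiper_ring: Thick plain bright metal ring lying flat, third from the top: 58 mm outside, 38 mm bore right through, 20 mm high, 98 to 176 g. Its origin is on its axis in its top face; the underside is at z = -20 mm. It lies on the closed end of the pot.
- flux_pot: Wide low steel pot, mouth down on the bench, bottom of the stack: 64 mm diameter (67 mm over the rolled rim in the lowest 6 mm), 30 mm high, wall 2.2 mm, inside 59.6 mm wide and 27.5 mm deep, 105 to 189 g. Its origin is the centre of the flat closed top; z points up, so the open mouth lies at z = -30 mm.
- short_peg: Fixed rail holder, place in the row varies. Origin: under its foot, 6 mm above the bench; x = tray x, z up. Shorter slanting peg: 7 mm rod with a 9 mm white ball end. Ball top at x -3.4, z 52.5 mm; the rod slants 15 degrees, down to x +7 mm at the foot (z 8). The small cup, upright over the origin, slips over it until its closed end meets the ball (cup origin at z 55 mm); released, it tips and leans on the rod.
- long_peg: Fixed rail holder, place in the row varies. Origin: under its foot, 6 mm above the bench; x = tray x, z up. Longer slanting peg: 9 mm rod with an 11 mm white ball end. Ball top at x -6, z 75.5 mm; the rod slants 15 degrees, down to x +11 mm at the foot (z 8). The tall cup, upright over the origin, slips over it until its closed end meets the ball (cup origin at z 78 mm); released, it tips and leans on the rod.
- ring_post: Fixed rail holder, place in the row varies. Origin: under its foot, 6 mm above the bench; x = tray x, z up. Thick upright domed post on the origin's axis, 20 mm diameter, top at z 50 mm, with three thin arms reaching 30 mm out, upper side at z 18 mm. The ring lies on the arms round the post (ring origin at z 38 mm).
- pot_stand: Fixed rail holder, place in the row varies. Origin: under its foot, 6 mm above the bench; x = tray x, z up. Three-armed star, arms reaching 40 mm out, upper side at z 20 mm, with three thin upright pins 19 mm from the axis, tops at z 38.5 mm, open in the middle. The pot stands mouth down on the arms, over the pins (pot origin at z 50 mm).
- drip_tray: Black drip tray with a metal rail along its middle, fixed on the bench, 110 mm (x) by 350 mm (y), rim 14 mm high. Origin: centre of its underside; x is its short axis, y the rail along which the four holders stand about 85 mm apart.
- flux_bottle: Small brown dropper bottle with a black dropper top, 33 mm diameter, 92 mm high, standing loose on the bench to the left of the stack. Origin: centre of its underside, z up. Not part of the job: keep clear of it.
Mind the look-alikes: they are no part of the job. What is shaped like the flux_pot but red is not meant. What is shaped like the small_cup but turquoise is not meant.

How it is judged:
At the end, for the whole second after the job is handed in: Cups hang mouth down on their own pegs, ball inside against the closed end (height within 9 to 11 mm), leaning under 0.5 rad; ring flat round its post on the arms and pot level over the pins on the star, each within 12 mm and 0.15 rad; all at rest, each touching its holder (x of small_cup in the frame of short_peg between -0.019 and 0.012 m and y of small_cup in the frame of short_peg between -0.0155 and 0.0155 m and z of small_cup in the frame of short_peg between 0.046 and 0.064 m and angle between each of small_cup, tall_cup's own z axis and vertical below 0.5 rad and contact force between small_cup and short_peg above 0.05 N and linear speed of each of small_cup, tall_cup, wiper_ring, flux_pot below 0.02 m/s and angular speed of each of small_cup, tall_cup, wiper_ring, flux_pot below 0.3 rad/s and x of tall_cup in the frame of long_peg between -0.025 and 0.014 m and y of tall_cup in the frame of long_peg between -0.019 and 0.019 m and z of tall_cup in the frame of long_peg between 0.066 and 0.088 m and contact force between tall_cup and long_peg above 0.05 N and x of wiper_ring in the frame of ring_post between -0.012 and 0.012 m and y of wiper_ring in the frame of ring_post between -0.012 and 0.012 m and z of wiper_ring in the frame of ring_post between 0.034 and 0.043 m and angle between each of wiper_ring, flux_pot's own z axis and vertical below 0.15 rad and contact force between wiper_ring and ring_post above 0.05 N and x of flux_pot in the frame of pot_stand between -0.012 and 0.012 m and y of flux_pot in the frame of pot_stand between -0.012 and 0.012 m and z of flux_pot in the frame of pot_stand between 0.045 and 0.055 m and contact force between flux_pot and pot_stand above 0.05 N).
It fails at once if the brown dropper bottle is knocked over (angle between flux_bottle's own z axis and vertical above 0.6 rad).
It also fails if it takes over 115 s, if anything falls off the work surface, if the arm or the gripper's body presses on something with over 40 N, if the wrist force passes 120 N, or if a joint passes its speed limit or range.

ROBOT

A 7-joint arm with a two-finger parallel gripper is mounted at the origin on a cart in front of the work surface, level with it; the furniture and walls round the work are solid. World frame = base frame: x ahead of the robot, y to its left, z up, the work surface at z = 0. Lengths are in m, angles in rad, forces in N, time in s.
With the tool pointing down it reaches from about 0.425 to 0.925 m from the base axis. Payload 6.8 kg.
Tool frame: the origin (TCP) lies midway between the tips of the shut fingers; the grasp point (between the pads) lies 19 mm behind it; z points along the fingers, y is the line along which they close (so a half turn about z gives the same grasp; the last joint's range is limited). The gripper opens to 85 mm and grips with 20 to 120 N. Pads are 22 mm wide; open, the fingers measure 114 mm over their backs; the gripper's body (76 mm by 85 mm) begins 54 mm behind the grasp point. The pads swing forward as they close: fully open they stand 13 mm farther back than shut.
Start: joints at [1.113, 0.477, 0.022, 1.555, -0.011, 1.109, -0.083], TCP at [0.231, -0.634, 0.231] pointing down, gripper open.
Joint ranges: [-2.96, 2.96], [-0.34, 2.1], [-1.41, 1.46], [0.24, 2.44], [-1.37, 4.51], [0.17, 1.92], [-2.96, 2.96]. Speed limits (rad/s): [2.39, 2.39, 3.14, 3.14, 3.14, 3.14, 3.14].

INTERFACE

Orientations are given as a rotation vector (axis times angle).
In Python, from bench import get_obs, grab_frame, camera_params, r gives the robot as it stands.
- The arm moves only by the shell command python3 -m jog 'ROWS' [FORCE]. ROWS is JSON, a list of rows, each an object of numbers: "rx", "ry", "rz": the turn, a rotation vector about the world's x, y, z scaled (see below); "x", "y", "z": the shift along the world's x, y, z scaled (see below); "jaw": the opening, from -1 (shut) to 1 (fully open). In form: [{"rx": .., "ry": .., "rz": .., "x": .., "y": .., "z": .., "jaw": ..}, ...]. A call has 1 to 8 rows; each row shifts and turns the commanded pose from where the row before left it; what a row does not reach is not made up. The controller multiplies each number of a shift by 60 mm and each number of a turn by 10 degrees. A row lasts 1/8 s, in which the tool goes at most 62.5 mm and 10.7 degrees, less where a joint would pass 70% of its speed; a pose out of reach is approached as far as the arm can. A call with a number of a shift or a turn outside -1 to 1 is refused whole. A call with a gripper value outside its range is refused whole. The fingers move at their own pace and stop on an object; FORCE is the grip in N (left out, the last holds). Time passes only in rows, so rows that do not move let the fingers close. It gives the time, the measured TCP pose, the force, the opening and the grip force at its end, in the units of the state.
- get_obs(): the state, without advancing time (a new reading comes with each control period).
- grab_frame(name): name is "scene" or "top"; returns the picture (420x560x3 uint8, red, green, blue); there is no depth.
- camera_params(name): a dict with "fx", "fy", "cx", "cy" (pixels), "R" (3x3) and "t" (3): a world point X has camera coordinates R X + t. Camera axes: x right, y down, z forward; pixel columns grow to the right and rows downward; lengths in m; the calibration is good to about 2 mm. A picture is of the moment at which its call begins. camera_params takes no time and is no camera call.
- r.hand_in(): hands the job in; it is judged then, once.
The state is a dict: "clock": time; "joints": joint angles; "qvel": joint speeds; "tau": joint torques, N m; "tcp_pos": TCP position; "orientation": TCP orientation; "contact_force": force on the tool from outside, world axes, zero at the start; "moment": the same for the moment, N m; "grip_width": finger opening in m; "gripper_force": force on a finger pad.
Only numpy, scipy, OpenCV 4.12 (cv2) and the standard library are available. Lean on these libraries where they do the work, as an engineer would, in place of code of your own. Each camera call takes 0.05 s, during which the arm holds its last target. There are 200 camera calls.

## Working session

There is one attempt and no reset: what is moved stays moved. The work goes in short steps, Python scripts to look and compute and a shell command to move; the robot and the scene stay as the last step left them, time stands still between calls to the robot, and variables do not carry over. Pictures are saved under pics/ and viewed, at most 17 in all, crops included, and the job is handed in when it is done.

```bash
mkdir -p pics; ls; python3 - <<'E'
from bench import *
import cv2,numpy as np
o=get_obs();print({k:np.round(v,3) for k,v in o.items()})
for n in("scene","top"):
    cv2.imwrite(f"pics/{n}0.png",grab_frame(n)[:,:,::-1]);c=camera_params(n);print(n,{k:np.round(v,3).tolist() for k,v in c.items()}, -np.array(c["R"]).T@np.array(c["t"]))
E
```

```text
pics
{'clock': np.float64(0.0), 'joints': array([ 1.113,  0.478,  0.022,  1.556, -0.011,  1.109, -0.083]), 'qvel': array([ 0.001, -0.   ,  0.001, -0.   ,  0.001,  0.002, -0.   ]), 'tau': array([ 1.0000e-03, -5.9645e+01,  1.6080e+00, -2.8119e+01,  1.2000e-02,
        9.0000e-03, -0.0000e+00]), 'tcp_pos': array([ 0.231, -0.634,  0.23 ]), 'orientation': array([-3.092e+00, -5.460e-01,  1.000e-03]), 'contact_force': array([-0.481, -0.231, -0.116]), 'moment': array([ 0.012,  0.061, -0.006]), 'gripper_force': np.float64(0.0), 'grip_width': np.float64(0.085)}
scene {'fx': 448.797, 'fy': 448.797, 'cx': 276.442, 'cy': 207.006, 'R': [[-0.875, -0.485, -0.003], [-0.288, 0.525, -0.801], [0.39, -0.7, -0.599]], 't': [0.469, 0.205, 0.752]} [0.1763255  0.64574905 0.61577334]
top {'fx': 415.392, 'fy': 415.392, 'cx': 278.122, 'cy': 209.395, 'R': [[0.013, -1.0, 0.015], [-0.984, -0.016, -0.176], [0.176, -0.013, -0.984]], 't': [0.022, 0.533, 0.895]} [0.3663112  0.0420737  0.97457971]
```

View pics/scene0.png

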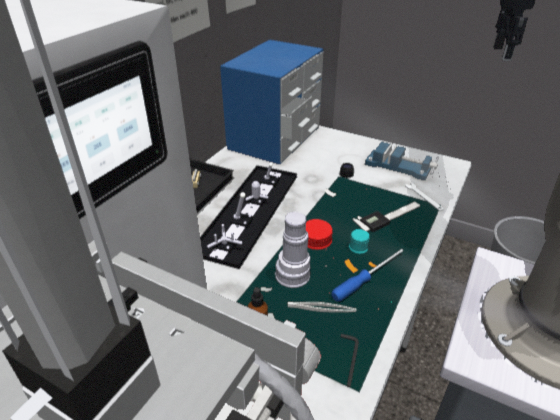

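View pics/top0.png

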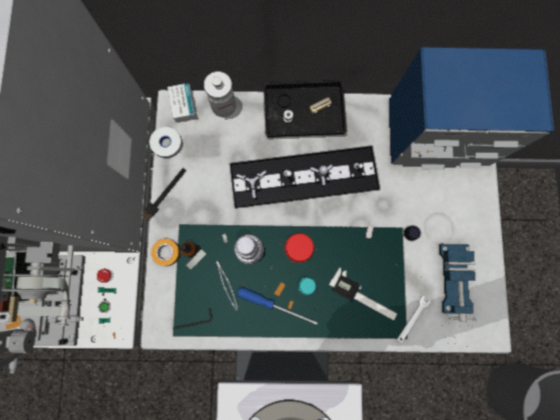

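The stack is at about (248,248) in top and (295,250) in scene. The look-alikes are the red pot at (299,247) and the turquoise cup at (307,286); the steel stack is the one meant. The tray is at (305,177) in top. I'll enlarge the tray and the stack next.

```bash
python3 - <<'E'
import cv2,numpy as np
a=cv2.imread("pics/top0.png")[140:275,220:390];b=cv2.imread("pics/scene0.png")[160:330,190:360]
a=cv2.resize(a,(680,540),interpolation=cv2.INTER_CUBIC);cv2.imwrite("pics/ca.png",a)
b=cv2.resize(b,None,fx=3.5,fy=3.5,interpolation=cv2.INTER_CUBIC);cv2.imwrite("pics/cb.png",b)
E
```

```text
(no output)
```

View pics/ca.png

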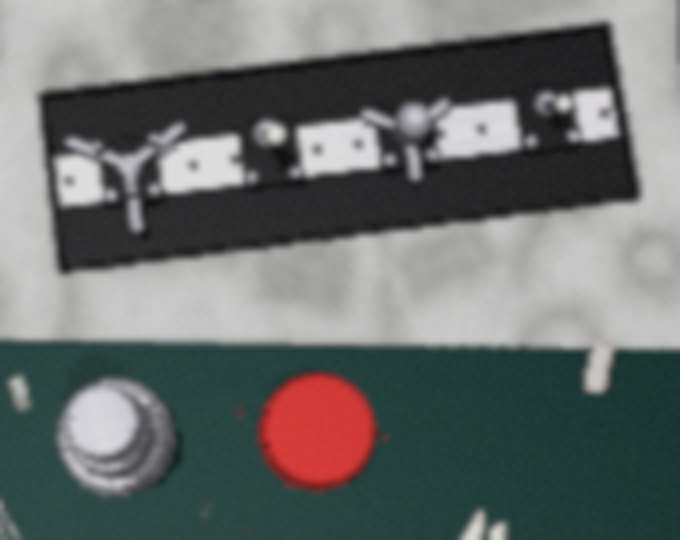

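View pics/cb.png

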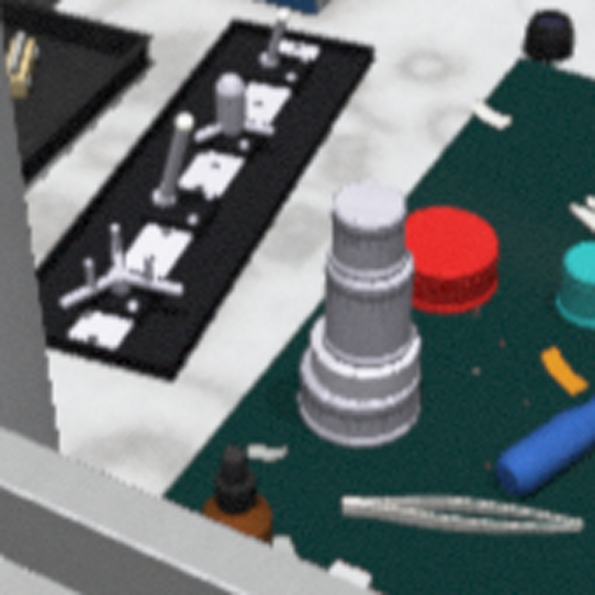

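```bash
cat > h.py <<'E'
import cv2,numpy as np
from bench import *
P={n:{k:np.array(v) for k,v in camera_params(n).items()} for n in("scene","top")}
def ray(n,u,v):
    c=P[n];d=c["R"].T@np.array([(u-c["cx"])/c["fx"],(v-c["cy"])/c["fy"],1]);return -c["R"].T@c["t"],d/np.linalg.norm(d)
def plane(n,u,v,z):
    o,d=ray(n,u,v);return o+d*(z-o[2])/d[2]
def tri(a,b):
    A=np.zeros((3,3));y=np.zeros(3);L=[]
    for n,p in(("top",a),("scene",b)):
        o,d=ray(n,*p);M=np.eye(3)-np.outer(d,d);A+=M;y+=M@o;L.append((o,M))
    x=np.linalg.solve(A,y);return x,[np.linalg.norm(M@(x-o)) for o,M in L]
def proj(n,X):
    c=P[n];q=c["R"]@np.array(X)+c["t"];return np.array([c["fx"]*q[0]/q[2]+c["cx"],c["fy"]*q[1]/q[2]+c["cy"]])
E
python3 - <<'E'
from h import *
np.set_printoptions(precision=4,suppress=True)
T=lambda x,y:(220+x/4-.375,140+y/4-.375); S=lambda x,y:(190+x/3.5-.36,160+y/3.5-.36)
for nm,a,b in(("longball",(275,133),(185,122)),("shortball",(563,104),(281,17)),("post",(414,120),(230,82)),("star",(130,172),(122,272))):
    print(nm,*tri(T(*a),S(*b)))
print("post base",plane("top",*T(414,120),.05))
t=cv2.imread("pics/top0.png");g=t.max(2)
m=np.zeros_like(g);m[140:212,225:385]=(g[140:212,225:385]<75);
c=max(cv2.findContours(cv2.morphologyEx(m,cv2.MORPH_CLOSE,np.ones((9,9))),0,2)[0],key=cv2.contourArea)
bx=cv2.boxPoints(cv2.minAreaRect(c));X=np.array([plane("top",u,v,.010) for u,v in bx]);print(bx,X,X.mean(0),[np.linalg.norm(X[i]-X[i-1]) for i in range(4)])
i=0;e=[(X[i]-X[i-1]) for i in range(4)];e=max(e,key=np.linalg.norm);e*=np.sign(e[1]);print("yaw",np.arctan2(-e[0],e[1]))
# small cup top
cup=np.zeros_like(g);s=t[225:275,225:275].astype(int);
for th in(170,185,200):
    mm=((s.min(2)>th)*255).astype(np.uint8);c=max(cv2.findContours(mm,0,2)[0],key=cv2.contourArea);el=cv2.minEnclosingCircle(c);u,v=np.array(el[0])+225;print(th,u,v,el[1]*2,cv2.contourArea(c),plane("top",u,v,.141))
print("crop",plane("top",*T(102,421),.141), plane("scene",*S(369,206),.141))
print("pot rim",plane("top",*T(117,437),.0), "bottle",plane("scene",*S(236,455),.09))
E
```

```text
longball [0.6114 0.0089 0.0743] [np.float64(0.0007148531516310458), np.float64(0.0007148531516309423)]
shortball [ 0.6393 -0.1581  0.0499] [np.float64(0.0019022009278118902), np.float64(0.0019022009278118614)]
post [ 0.6281 -0.0716  0.0503] [np.float64(0.0018829520918875536), np.float64(0.0018829520918875343)]
star [0.6019 0.0928 0.023 ] [np.float64(0.0025227276805098444), np.float64(0.002522727680510078)]
post base [ 0.6264 -0.0724  0.05  ]
[[229.3136 163.1783]
 [373.1474 144.8721]
 [378.7924 189.2264]
 [234.9587 207.5325]] [[ 0.6498  0.1483  0.01  ]
 [ 0.7021 -0.1997  0.01  ]
 [ 0.5916 -0.2103  0.01  ]
 [ 0.5417  0.1314  0.01  ]] [ 0.6213 -0.0326  0.01  ] [np.float64(0.10939945326189136), np.float64(0.35198510198537364), np.float64(0.11102928305573052), np.float64(0.3452725789697088)]
yaw 0.14923377163349938
170 244.71276664733887 245.03191566467285 16.702669143676758 190.5 [0.4418 0.0973 0.141 ]
185 244.55555534362793 244.6666660308838 15.603301048278809 166.0 [0.4425 0.0977 0.141 ]
200 244.8826084136963 244.94347763061523 14.388545036315918 139.5 [0.442 0.097 0.141]
crop [0.4421 0.0965 0.141 ] [0.4415 0.1043 0.141 ]
pot rim [0.4457 0.0967 0.    ] bottle [0.4401 0.2355 0.09  ]
```

```bash
python3 - <<'E'
from h import *
np.set_printoptions(precision=4,suppress=True)
T=lambda x,y:(220+x/4-.375,140+y/4-.375); S=lambda x,y:(190+x/3.5-.36,160+y/3.5-.36)
iT=lambda p:((p[0]-220+.375)*4,(p[1]-140+.375)*4); iS=lambda p:((p[0]-190+.36)*3.5,(p[1]-160+.36)*3.5)
print("cup tri",*tri(T(102,421),S(369,206)),tri((244.7,244.9),S(369,206)))
X=(.442,.097,.141);print("cup proj",iT(proj("top",X)),iS(proj("scene",X)))
yaw=.148;ax=np.array([np.cos(yaw),np.sin(yaw)])
L=np.array([.6149,.0105])
for s in(1,-1):
  for nm,O,b,bz,f in(("long",L,-6,70,11),("short",L+169*.001*np.array([ax[1],-ax[0]]),-3.4,48,7)):
    for q,z in((b,bz),(f,8)):
        Y=np.r_[O+s*ax*q/1000,.006+z/1000];print(s,nm,Y,"top",np.round(iT(proj("top",Y))),"scene",np.round(iS(proj("scene",Y))))
t=cv2.imread("pics/top0.png").astype(int)
# outline of whole stack vs. green mat
E
```

```text
cup tri [0.4437 0.0973 0.1351] [np.float64(0.0011235417432380642), np.float64(0.0011235417432379877)] (array([0.4434, 0.0981, 0.1358]), [np.float64(0.0009989226669407782), np.float64(0.0009989226669407639)])
cup proj (np.float64(101.04272106564736), np.float64(421.174620688417)) (np.float64(374.8610773501453), np.float64(197.66762968977528))
1 long [0.609  0.0096 0.076 ] top [273. 135.] scene [189. 122.]
1 long [0.6258 0.0121 0.014 ] top [265. 135.] scene [168. 198.]
1 short [ 0.6365 -0.1572  0.054 ] top [562. 104.] scene [287.  14.]
1 short [ 0.6467 -0.1556  0.014 ] top [545. 106.] scene [273.  60.]
-1 long [0.6208 0.0114 0.076 ] top [270. 115.] scene [170. 118.]
-1 long [0.604  0.0089 0.014 ] top [270. 171.] scene [201. 205.]
-1 short [ 0.6432 -0.1562  0.054 ] top [560.  92.] scene [277.  12.]
-1 short [ 0.6329 -0.1577  0.014 ] top [549. 128.] scene [292.  64.]
```

The slanting pegs' x matches tray yaw +0.148. The row from left to right is star, long peg, post, short peg. I'm moving over the stack.

```bash
python3 -m jog '[{"x":0.88,"y":0.4,"rz":0.6,"jaw":1},{"x":0.88,"y":0.4,"rz":0.6,"jaw":1},{"x":0.88,"y":0.4,"rz":0.6,"jaw":1},{"x":0.88,"y":0.4,"rz":0.6,"jaw":1},{"y":1,"rz":0.6,"jaw":1},{"y":1,"rz":0.6,"jaw":1},{"y":1,"rz":0.6,"jaw":1},{"y":1,"rz":0.6,"jaw":1}]' 30
python3 -m jog '[{"y":1,"jaw":1},{"y":1,"jaw":1},{"y":1,"jaw":1},{"y":1,"jaw":1},{"y":1,"jaw":1},{"y":1,"jaw":1},{"jaw":1},{"jaw":1}]'
python3 -c "
from bench import *;import numpy as np;o=get_obs();print(o['tcp_pos'],o['orientation'],o['joints'])
from scipy.spatial.transform import Rotation as R
M=R.from_rotvec(o['orientation']).as_matrix();print(M,np.degrees(np.arctan2(M[1,1],M[0,1])))"
```

```text
[ 0.23115059 -0.63361773  0.23043348] [-3.09208450e+00 -5.46551869e-01  6.89685972e-04] [ 1.11286272  0.47769892  0.02232771  1.55635637 -0.01144752  1.10930114
 -0.08308769]
[[ 9.39406056e-01  3.42805720e-01 -7.06861416e-04]
 [ 3.42806412e-01 -9.39404911e-01  1.47525652e-03]
 [-1.58302711e-04 -1.62818154e-03 -9.99998662e-01]] -69.95206610051503validation failed for argument at $[0]...
validation failed for argument at $[0]...
```

```bash
python3 -m jog '[{"rx":0,"ry":0,"rz":0.6,"x":0.88,"y":0.4,"z":0,"jaw":1},{"rx":0,"ry":0,"rz":0.6,"x":0.88,"y":0.4,"z":0,"jaw":1},{"rx":0,"ry":0,"rz":0.6,"x":0.88,"y":0.4,"z":0,"jaw":1},{"rx":0,"ry":0,"rz":0.6,"x":0.88,"y":0.4,"z":0,"jaw":1},{"rx":0,"ry":0,"rz":0.6,"x":0,"y":1,"z":0,"jaw":1},{"rx":0,"ry":0,"rz":0.6,"x":0,"y":1,"z":0,"jaw":1},{"rx":0,"ry":0,"rz":0.6,"x":0,"y":1,"z":0,"jaw":1},{"rx":0,"ry":0,"rz":0.6,"x":0,"y":1,"z":0,"jaw":1}]' 30
```

```text
clock: 1.1
tcp_pos: [0.4421, -0.296, 0.231]
orientation: [-2.6, -1.762, 0.0]
contact_force: [0.9, 0.9, 0.4]
grip_width: 0.0856
gripper_force: 0.0
```

```bash
python3 -m jog '[{"rx":0,"ry":0,"rz":0,"x":0,"y":1,"z":0,"jaw":1},{"rx":0,"ry":0,"rz":0,"x":0,"y":1,"z":0,"jaw":1},{"rx":0,"ry":0,"rz":0,"x":0,"y":1,"z":0,"jaw":1},{"rx":0,"ry":0,"rz":0,"x":0,"y":1,"z":0,"jaw":1},{"rx":0,"ry":0,"rz":0,"x":0,"y":1,"z":0,"jaw":1},{"rx":0,"ry":0,"rz":0,"x":0,"y":1,"z":0,"jaw":1},{"rx":0,"ry":0,"rz":0,"x":0,"y":0.58,"z":-0.4,"jaw":1},{"rx":0,"ry":0,"rz":0,"x":0,"y":0,"z":0,"jaw":1}]' 30
python3 - <<'E'
from h import *
o=get_obs();print(o["tcp_pos"])
T=lambda f:cv2.cvtColor(f,cv2.COLOR_RGB2BGR)
a=T(grab_frame("top"))[190:290,200:300];b=T(grab_frame("scene"))[130:330,220:370]
cv2.imwrite("pics/g1.png",np.hstack([cv2.resize(a,(400,400)),cv2.resize(b,(300,400))]))
E
```

```text
clock: 2.1
tcp_pos: [0.441, 0.0992, 0.206]
orientation: [-2.597, -1.764, 0.003]
contact_force: [0.0, -0.0, -0.4]
grip_width: 0.0855
gripper_force: 0.0
[0.440954   0.09924137 0.20597935]
```

View pics/g1.png

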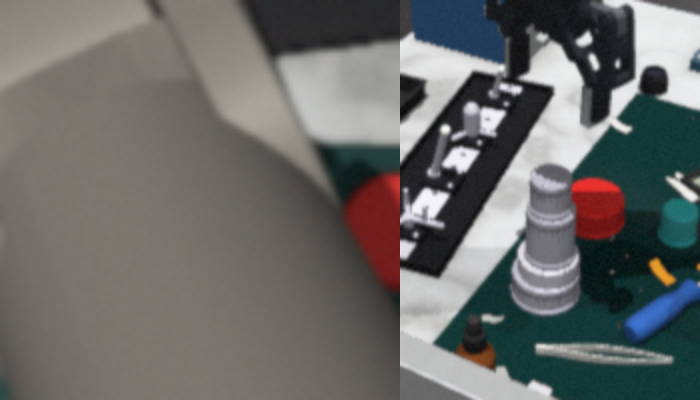

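```bash
python3 -m jog '[{"rx":0,"ry":0,"rz":0,"x":0.02,"y":-0.03,"z":-0.5,"jaw":1},{"rx":0,"ry":0,"rz":0,"x":0,"y":0,"z":-0.5,"jaw":1},{"rx":0,"ry":0,"rz":0,"x":0,"y":0,"z":-0.5,"jaw":1},{"rx":0,"ry":0,"rz":0,"x":0,"y":0,"z":-0.07,"jaw":1},{"rx":0,"ry":0,"rz":0,"x":0,"y":0,"z":0,"jaw":1},{"rx":0,"ry":0,"rz":0,"x":0,"y":0,"z":0,"jaw":1},{"rx":0,"ry":0,"rz":0,"x":0,"y":0,"z":0,"jaw":0},{"rx":0,"ry":0,"rz":0,"x":0,"y":0,"z":0,"jaw":0}]' 30
python3 -m jog '[{"rx":0,"ry":0,"rz":0,"x":0,"y":0,"z":0,"jaw":-0.3},{"rx":0,"ry":0,"rz":0,"x":0,"y":0,"z":0,"jaw":-0.3},{"rx":0,"ry":0,"rz":0,"x":0,"y":0,"z":0,"jaw":-0.3},{"rx":0,"ry":0,"rz":0,"x":0,"y":0,"z":0,"jaw":-0.3},{"rx":0,"ry":0,"rz":0,"x":0,"y":0,"z":0,"jaw":-0.3},{"rx":0,"ry":0,"rz":0,"x":0,"y":0,"z":0,"jaw":-0.3},{"rx":0,"ry":0,"rz":0,"x":0,"y":0,"z":0,"jaw":-0.3},{"rx":0,"ry":0,"rz":0,"x":0,"y":0,"z":0,"jaw":-0.3}]' 30
```

```text
clock: 3.2
tcp_pos: [0.4441, 0.0949, 0.1136]
orientation: [2.603, 1.757, 0.001]
contact_force: [-0.7, 0.1, -0.9]
grip_width: 0.0521
gripper_force: 0.0
clock: 4.2
tcp_pos: [0.4439, 0.0951, 0.1136]
orientation: [2.603, 1.758, 0.0]
contact_force: [-1.7, 0.6, 5.4]
grip_width: 0.0378
gripper_force: 29.5
```

```bash
python3 -m jog '[{"rx":0,"ry":0,"rz":0,"x":0,"y":0,"z":0.5,"jaw":-0.5},{"rx":0,"ry":0,"rz":0,"x":0,"y":0,"z":0.6,"jaw":-0.5},{"rx":0,"ry":0,"rz":0,"x":0.54,"y":-0.7,"z":0,"jaw":-0.5},{"rx":0,"ry":0,"rz":0,"x":0.54,"y":-0.7,"z":0,"jaw":-0.5},{"rx":0,"ry":0,"rz":0,"x":0.54,"y":-0.7,"z":0,"jaw":-0.5},{"rx":0,"ry":0,"rz":0,"x":0.54,"y":-0.7,"z":0,"jaw":-0.5},{"rx":0,"ry":0,"rz":0,"x":0.54,"y":-0.7,"z":0,"jaw":-0.5},{"rx":0,"ry":0,"rz":0,"x":0.57,"y":-0.7,"z":0,"jaw":-0.5}]' 30
python3 -m jog '[{"rx":0,"ry":0,"rz":0,"x":0,"y":0,"z":-0.4,"jaw":-0.5},{"rx":0,"ry":0,"rz":0,"x":0,"y":0,"z":-0.4,"jaw":-0.5},{"rx":0,"ry":0,"rz":0,"x":0,"y":0,"z":-0.3,"jaw":-0.5},{"rx":0,"ry":0,"rz":0,"x":0,"y":0,"z":0,"jaw":-0.5},{"rx":0,"ry":0,"rz":0,"x":0,"y":0,"z":0,"jaw":-0.5}]' 30
python3 - <<'E'
from h import *
T=lambda f:cv2.cvtColor(f,cv2.COLOR_RGB2BGR)
a=T(grab_frame("top"))[90:240,220:420];b=T(grab_frame("scene"))[100:220,200:360];c=T(grab_frame("scene"))[180:300,240:340]
cv2.imwrite("pics/g2.png",np.hstack([cv2.resize(b,(533,400),interpolation=2),cv2.resize(a,(260,195)).repeat(1,0) if 0 else cv2.resize(a,(260,400))]))
E
```

```text
clock: 5.2
tcp_pos: [0.6406, -0.1586, 0.1789]
orientation: [-2.604, -1.758, 0.0]
contact_force: [0.6, 1.2, -0.6]
grip_width: 0.0378
gripper_force: 30.4
clock: 5.82
tcp_pos: [0.6405, -0.157, 0.114]
orientation: [2.603, 1.758, 0.001]
contact_force: [0.4, 0.2, 0.2]
grip_width: 0.0377
gripper_force: 30.5
```

View pics/g2.png

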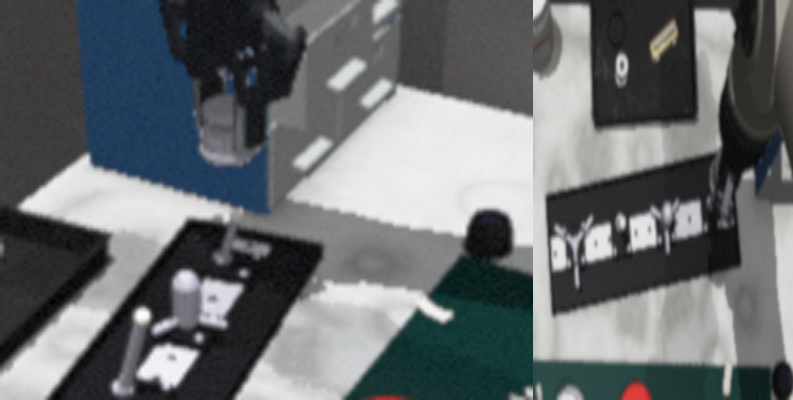

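```bash
python3 - <<'E'
from h import *
print(proj("scene",(.6405,-.157,.1055)),"obs 266.6 146.5; ball pred",proj("scene",(.6365,-.1572,.054)),"obs",200+230/3.33,100+215/3.33)
E
```

```text
[269.79302415 144.310711  ] obs 266.6 146.5; ball pred [271.53433758 163.63810995] obs 269.0690690690691 164.56456456456456
```

```bash
python3 -m jog '[{"rx":0,"ry":0,"rz":0,"x":0,"y":0,"z":-0.35,"jaw":-0.5},{"rx":0,"ry":0,"rz":0,"x":0,"y":0,"z":-0.35,"jaw":-0.5},{"rx":0,"ry":0,"rz":0,"x":0,"y":0,"z":-0.3,"jaw":-0.5},{"rx":0,"ry":0,"rz":0,"x":0,"y":0,"z":-0.2,"jaw":-0.5},{"rx":0,"ry":0,"rz":0,"x":0,"y":0,"z":-0.1,"jaw":-0.5},{"rx":0,"ry":0,"rz":0,"x":0,"y":0,"z":-0.02,"jaw":-0.5},{"rx":0,"ry":0,"rz":0,"x":0,"y":0,"z":0,"jaw":-0.5}]' 30
```

```text
clock: 6.85
tcp_pos: [0.6404, -0.1572, 0.0344]
orientation: [2.603, 1.757, 0.001]
contact_force: [0.3, 0.1, -0.6]
grip_width: 0.038
gripper_force: 30.5
```

Not yet in contact, as expected (contact is predicted at 0.0336). Releasing gently, then rising.

```bash
python3 -m jog '[{"rx":0,"ry":0,"rz":0,"x":0,"y":0,"z":-0.02,"jaw":-0.5},{"rx":0,"ry":0,"rz":0,"x":0,"y":0,"z":0,"jaw":0.05},{"rx":0,"ry":0,"rz":0,"x":0,"y":0,"z":0,"jaw":0.2},{"rx":0,"ry":0,"rz":0,"x":0,"y":0,"z":0,"jaw":0.4},{"rx":0,"ry":0,"rz":0,"x":0,"y":0,"z":0,"jaw":0.5},{"rx":0,"ry":0,"rz":0,"x":0,"y":0,"z":0,"jaw":0.5},{"rx":0,"ry":0,"rz":0,"x":0,"y":0,"z":0.3,"jaw":0.5},{"rx":0,"ry":0,"rz":0,"x":0,"y":0,"z":0.5,"jaw":0.5}]' 30
python3 -m jog '[{"rx":0,"ry":0,"rz":0,"x":0,"y":0,"z":1,"jaw":1},{"rx":0,"ry":0,"rz":0,"x":0,"y":0,"z":0.8,"jaw":1},{"rx":0,"ry":0,"rz":0,"x":-0.54,"y":0.7,"z":0,"jaw":1},{"rx":0,"ry":0,"rz":0,"x":-0.54,"y":0.7,"z":0,"jaw":1},{"rx":0,"ry":0,"rz":0,"x":-0.54,"y":0.7,"z":0,"jaw":1}]' 30
python3 - <<'E'
from h import *
T=lambda f:cv2.cvtColor(f,cv2.COLOR_RGB2BGR)
a=T(grab_frame("top"));b=T(grab_frame("scene"));cv2.imwrite("pics/top3.png",a);cv2.imwrite("pics/sc3.png",b)
cv2.imwrite("pics/g3.png",np.hstack([cv2.resize(b[120:320,200:360],(400,500),interpolation=2),cv2.resize(a[140:290,225:385],(400,375+125),interpolation=2)]))
E
```

```text
clock: 7.85
tcp_pos: [0.6394, -0.157, 0.0813]
orientation: [-2.603, -1.757, 0.002]
contact_force: [1.0, -0.2, 0.5]
grip_width: 0.0638
gripper_force: 0.0
clock: 8.48
tcp_pos: [0.542, -0.0297, 0.1902]
orientation: [2.603, 1.757, 0.002]
contact_force: [0.2, 1.2, 0.9]
grip_width: 0.0855
gripper_force: 0.0
```

View pics/g3.png

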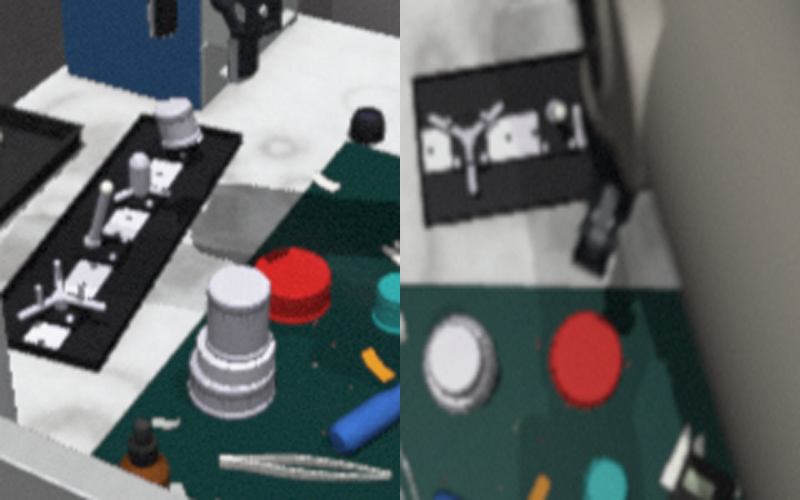

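The small cup hangs on its peg, leaning slightly, at about (175,120) in the left half. Next is the tall cup; I'll measure its top.

```bash
python3 - <<'E'
from h import *
a=cv2.imread("pics/top3.png")[225:280,225:270].astype(int)
for th in(150,170,185):
    m=((a.min(2)>th)*255).astype(np.uint8);c=max(cv2.findContours(m,0,2)[0],key=cv2.contourArea);(u,v),r=cv2.minEnclosingCircle(c);M=cv2.moments(c)
    print(th,r*2,plane("top",u+225,v+225,.105),plane("top",M['m10']/M['m00']+225,M['m01']/M['m00']+225,.105))
g=((a[:,:,1]+a[:,:,2]+a[:,:,0])>230)*255 # whole stack outline
c=max(cv2.findContours(g.astype(np.uint8),0,2)[0],key=cv2.contourArea);(u,v),r=cv2.minEnclosingCircle(c);print(2*r,plane("top",u+225,v+225,.02))
E
```

```text
150 26.252910614013672 [0.43801581 0.09312372 0.105     ] [0.44045476 0.09727167 0.105     ]
170 24.78255844116211 [0.43710471 0.09369396 0.105     ] [0.44052121 0.09724089 0.105     ]
185 19.447256088256836 [0.44144754 0.09658674 0.105     ] [0.44124723 0.09668471 0.105     ]
30.594316482543945 [0.4437288  0.09758638 0.02      ]
```

```bash
python3 -m jog '[{"rx":0,"ry":0,"rz":0,"x":-0.56,"y":0.71,"z":0,"jaw":1},{"rx":0,"ry":0,"rz":0,"x":-0.56,"y":0.71,"z":0,"jaw":1},{"rx":0,"ry":0,"rz":0,"x":-0.56,"y":0.7,"z":0,"jaw":1},{"rx":0,"ry":0,"rz":0,"x":0,"y":0,"z":0,"jaw":1},{"rx":0,"ry":0,"rz":0,"x":0,"y":0,"z":-0.6,"jaw":1},{"rx":0,"ry":0,"rz":0,"x":0,"y":0,"z":-0.6,"jaw":1},{"rx":0,"ry":0,"rz":0,"x":0,"y":0,"z":-0.5,"jaw":1},{"rx":0,"ry":0,"rz":0,"x":0,"y":0,"z":-0.32,"jaw":1}]' 30
python3 -m jog '[{"rx":0,"ry":0,"rz":0,"x":0,"y":0,"z":0,"jaw":0.4},{"rx":0,"ry":0,"rz":0,"x":0,"y":0,"z":0,"jaw":0.3},{"rx":0,"ry":0,"rz":0,"x":0,"y":0,"z":0,"jaw":0.2},{"rx":0,"ry":0,"rz":0,"x":0,"y":0,"z":0,"jaw":-0.2},{"rx":0,"ry":0,"rz":0,"x":0,"y":0,"z":0,"jaw":-0.3},{"rx":0,"ry":0,"rz":0,"x":0,"y":0,"z":0,"jaw":-0.3},{"rx":0,"ry":0,"rz":0,"x":0,"y":0,"z":0,"jaw":-0.3},{"rx":0,"ry":0,"rz":0,"x":0,"y":0,"z":0,"jaw":-0.3}]' 30
```

```text
clock: 9.57
tcp_pos: [0.4429, 0.0948, 0.0667]
orientation: [2.605, 1.755, -0.001]
contact_force: [-0.2, -0.0, 0.9]
grip_width: 0.0853
gripper_force: 0.0
clock: 10.58
tcp_pos: [0.4428, 0.0961, 0.0687]
orientation: [2.603, 1.757, 0.003]
contact_force: [-2.1, -0.9, 7.5]
grip_width: 0.0453
gripper_force: 29.7
```

```bash
python3 -m jog '[{"rx":0,"ry":0,"rz":0,"x":0,"y":0,"z":0.6,"jaw":-0.4},{"rx":0,"ry":0,"rz":0,"x":0,"y":0,"z":0.75,"jaw":-0.4},{"rx":0,"ry":0,"rz":0,"x":0.72,"y":-0.36,"z":0,"jaw":-0.4},{"rx":0,"ry":0,"rz":0,"x":0.72,"y":-0.36,"z":0,"jaw":-0.4},{"rx":0,"ry":0,"rz":0,"x":0.72,"y":-0.36,"z":0,"jaw":-0.4},{"rx":0,"ry":0,"rz":0,"x":0.72,"y":-0.35,"z":0,"jaw":-0.4},{"rx":0,"ry":0,"rz":0,"x":0,"y":0,"z":0,"jaw":-0.4},{"rx":0,"ry":0,"rz":0,"x":0,"y":0,"z":0,"jaw":-0.4}]' 30
python3 - <<'E'
from h import *
T=lambda f:cv2.cvtColor(f,cv2.COLOR_RGB2BGR)
b=T(grab_frame("scene"))[120:320,190:350]
cv2.imwrite("pics/g4.png",cv2.resize(b,(480,600),interpolation=2))
p=get_obs()["tcp_pos"];q=lambda X:(proj("scene",X)-[190,120])*3
print(p,q(p+[0,0,-.0187]),q(p+[0,0,.0363]),q((.609,.0096,.076)))
E
```

```text
clock: 11.58
tcp_pos: [0.6141, 0.0107, 0.1485]
orientation: [-2.603, -1.758, 0.001]
contact_force: [-0.0, 0.4, -0.3]
grip_width: 0.0452
gripper_force: 31.5
[0.61371656 0.01109365 0.14855927] [149.84261249 156.96125861] [145.46457662  85.0617373 ] [160.71144148 223.26916868]
```

View pics/g4.png

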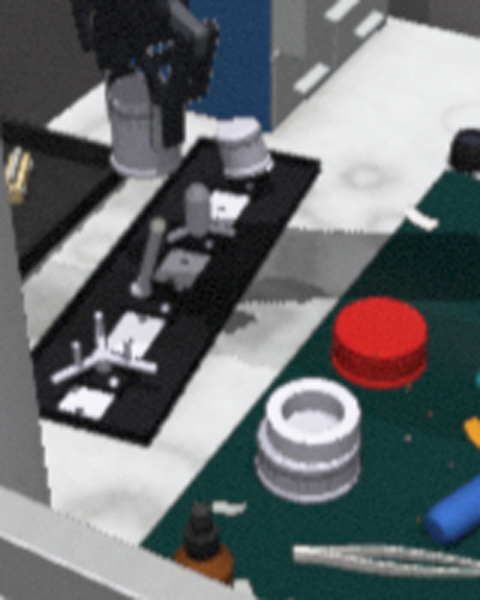

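The ring now lies exposed on the pot. The cup's mouth centre at (146,163) is consistent with being over the ball at (158,225). Lowering.

```bash
python3 -m jog '[{"rx":0,"ry":0,"rz":0,"x":0.02,"y":0,"z":-0.45,"jaw":-0.4},{"rx":0,"ry":0,"rz":0,"x":0,"y":0,"z":-0.45,"jaw":-0.4},{"rx":0,"ry":0,"rz":0,"x":0,"y":0,"z":-0.4,"jaw":-0.4},{"rx":0,"ry":0,"rz":0,"x":0,"y":0,"z":-0.25,"jaw":-0.4},{"rx":0,"ry":0,"rz":0,"x":0,"y":0,"z":-0.1,"jaw":-0.4},{"rx":0,"ry":0,"rz":0,"x":0,"y":0,"z":0,"jaw":-0.4},{"rx":0,"ry":0,"rz":0,"x":0,"y":0,"z":0,"jaw":-0.4}]' 30
```

```text
clock: 12.5
tcp_pos: [0.6166, 0.0104, 0.0504]
orientation: [2.603, 1.757, 0.002]
contact_force: [-0.4, -0.1, -0.7]
grip_width: 0.0449
gripper_force: 31.5
```

```bash
python3 -m jog '[{"rx":0,"ry":0,"rz":0,"x":0,"y":0,"z":-0.04,"jaw":-0.4},{"rx":0,"ry":0,"rz":0,"x":0,"y":0,"z":0,"jaw":0.15},{"rx":0,"ry":0,"rz":0,"x":0,"y":0,"z":0,"jaw":0.3},{"rx":0,"ry":0,"rz":0,"x":0,"y":0,"z":0,"jaw":0.5},{"rx":0,"ry":0,"rz":0,"x":0,"y":0,"z":0,"jaw":0.6},{"rx":0,"ry":0,"rz":0,"x":0,"y":0,"z":0,"jaw":0.6},{"rx":0,"ry":0,"rz":0,"x":0,"y":0,"z":0.3,"jaw":0.6},{"rx":0,"ry":0,"rz":0,"x":0,"y":0,"z":0.6,"jaw":0.6}]' 30
python3 -m jog '[{"rx":0,"ry":0,"rz":0,"x":0,"y":0,"z":0.8,"jaw":1},{"rx":0,"ry":0,"rz":0,"x":0,"y":0,"z":0.8,"jaw":1},{"rx":0,"ry":0,"rz":0,"x":0,"y":-0.9,"z":0,"jaw":1},{"rx":0,"ry":0,"rz":0,"x":0,"y":-0.9,"z":0,"jaw":1},{"rx":0,"ry":0,"rz":0,"x":0,"y":-0.9,"z":0,"jaw":1},{"rx":0,"ry":0,"rz":0,"x":0,"y":0,"z":0,"jaw":1}]' 30
python3 - <<'E'
from h import *
T=lambda f:cv2.cvtColor(f,cv2.COLOR_RGB2BGR)
a=T(grab_frame("top"));b=T(grab_frame("scene"));cv2.imwrite("pics/top5.png",a);cv2.imwrite("pics/sc5.png",b)
cv2.imwrite("pics/g5.png",np.hstack([cv2.resize(b[120:320,200:360],(400,500),interpolation=2),cv2.resize(a[140:290,225:345],(400,500),interpolation=2)]))
s=a[225:280,225:275].astype(int)
for th in(100,120,140):
    m=((s.min(2)>th)*255).astype(np.uint8);c=max(cv2.findContours(m,0,2)[0],key=cv2.contourArea);(u,v),r=cv2.minEnclosingCircle(c);M=cv2.moments(c)
    print(th,r*2,plane("top",u+225,v+225,.05),plane("top",M['m10']/M['m00']+225,M['m01']/M['m00']+225,.05))
E
```

```text
clock: 13.5
tcp_pos: [0.615, 0.0102, 0.1014]
orientation: [-2.603, -1.757, 0.003]
contact_force: [0.8, 0.1, 0.4]
grip_width: 0.0682
gripper_force: 0.0
clock: 14.25
tcp_pos: [0.6152, -0.1587, 0.198]
orientation: [2.609, 1.744, -0.002]
contact_force: [-1.0, -0.2, 0.1]
grip_width: 0.0857
gripper_force: 0.0
100 29.1563663482666 [0.4417451  0.09517348 0.05      ] [0.44240282 0.09647126 0.05      ]
120 27.853076934814453 [0.44242198 0.096226   0.05      ] [0.44270378 0.09650619 0.05      ]
140 27.184982299804688 [0.44252815 0.09587357 0.05      ] [0.44288131 0.09659295 0.05      ]
```

View pics/g5.png

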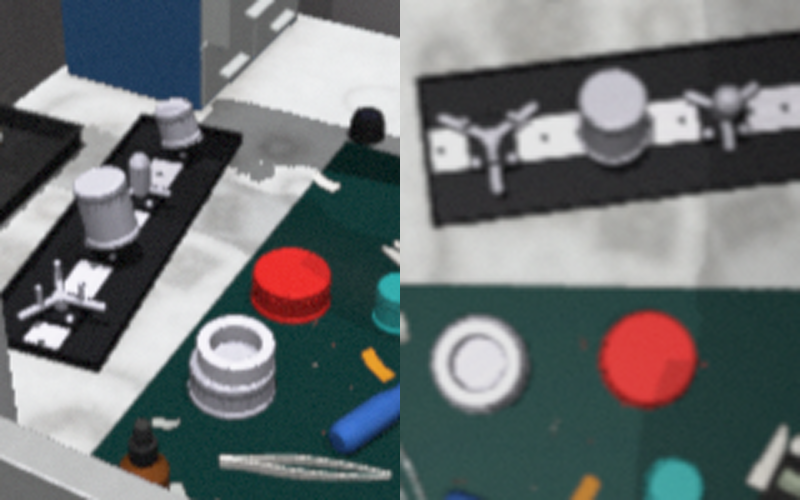

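Both cups hang; the ring centre is at about (0.443,0.0963). Moving over it.

```bash
python3 -m jog '[{"rx":0,"ry":0,"rz":0,"x":-0.57,"y":0.83,"z":0,"jaw":1},{"rx":0,"ry":0,"rz":0,"x":-0.57,"y":0.83,"z":0,"jaw":1},{"rx":0,"ry":0,"rz":0,"x":-0.57,"y":0.83,"z":0,"jaw":1},{"rx":0,"ry":0,"rz":0,"x":-0.57,"y":0.83,"z":0,"jaw":1},{"rx":0,"ry":0,"rz":0,"x":-0.57,"y":0.83,"z":0,"jaw":1},{"rx":0,"ry":0,"rz":0,"x":0,"y":0,"z":-0.5,"jaw":1},{"rx":0,"ry":0,"rz":0,"x":0,"y":0,"z":-0.5,"jaw":1},{"rx":0,"ry":0,"rz":0,"x":0,"y":0,"z":0,"jaw":1}]' 40
```

```text
clock: 15.35
tcp_pos: [0.4429, 0.0985, 0.1363]
orientation: [-2.599, -1.761, 0.005]
contact_force: [-0.0, -0.3, -0.3]
grip_width: 0.0853
gripper_force: 0.0
```

```bash
python3 -m jog '[{"rx":0,"ry":0,"rz":0,"x":0,"y":-0.02,"z":-0.5,"jaw":1},{"rx":0,"ry":0,"rz":0,"x":0,"y":0,"z":-0.5,"jaw":1},{"rx":0,"ry":0,"rz":0,"x":0,"y":0,"z":-0.5,"jaw":1},{"rx":0,"ry":0,"rz":0,"x":0,"y":0,"z":-0.22,"jaw":1},{"rx":0,"ry":0,"rz":0,"x":0,"y":0,"z":0,"jaw":1},{"rx":0,"ry":0,"rz":0,"x":0,"y":0,"z":0,"jaw":1}]' 40
```

```text
clock: 16.1
tcp_pos: [0.4459, 0.0965, 0.0351]
orientation: [2.603, 1.757, 0.003]
contact_force: [0.1, 0.2, 0.7]
grip_width: 0.0854
gripper_force: 0.0
```

```bash
python3 -m jog '[{"rx":0,"ry":0,"rz":0,"x":-0.04,"y":0,"z":-0.1,"jaw":1},{"rx":0,"ry":0,"rz":0,"x":0,"y":0,"z":0,"jaw":0.7},{"rx":0,"ry":0,"rz":0,"x":0,"y":0,"z":0,"jaw":0.5},{"rx":0,"ry":0,"rz":0,"x":0,"y":0,"z":0,"jaw":0.1},{"rx":0,"ry":0,"rz":0,"x":0,"y":0,"z":0,"jaw":0},{"rx":0,"ry":0,"rz":0,"x":0,"y":0,"z":0,"jaw":0},{"rx":0,"ry":0,"rz":0,"x":0,"y":0,"z":0,"jaw":0},{"rx":0,"ry":0,"rz":0,"x":0,"y":0,"z":0,"jaw":0}]' 40
```

```text
clock: 17.1
tcp_pos: [0.4426, 0.0961, 0.0284]
orientation: [2.604, 1.757, 0.0]
contact_force: [-2.7, -0.8, 8.3]
grip_width: 0.0542
gripper_force: 40.5
```

The width reads 54 mm, not 58 mm. I'll lift a little and look before trusting the grasp.

```bash
python3 -m jog '[{"rx":0,"ry":0,"rz":0,"x":0,"y":0,"z":0.2,"jaw":-0.1},{"rx":0,"ry":0,"rz":0,"x":0,"y":0,"z":0.4,"jaw":-0.1},{"rx":0,"ry":0,"rz":0,"x":0,"y":0,"z":0.5,"jaw":-0.1},{"rx":0,"ry":0,"rz":0,"x":0,"y":0,"z":0.5,"jaw":-0.1},{"rx":0,"ry":0,"rz":0,"x":0,"y":0,"z":0,"jaw":-0.1}]' 40
python3 - <<'E'
from h import *
T=lambda f:cv2.cvtColor(f,cv2.COLOR_RGB2BGR)
b=T(grab_frame("scene"));cv2.imwrite("pics/g6.png",cv2.resize(b[170:320,230:380],(600,600),interpolation=2))
print(get_obs()["moment"])
E
```

```text
clock: 17.73
tcp_pos: [0.4441, 0.0965, 0.1262]
orientation: [2.602, 1.756, 0.007]
contact_force: [-0.9, -0.3, -1.5]
grip_width: 0.0542
gripper_force: 42.5
[0.01105091 0.04070887 0.02572646]
```

View pics/g6.png

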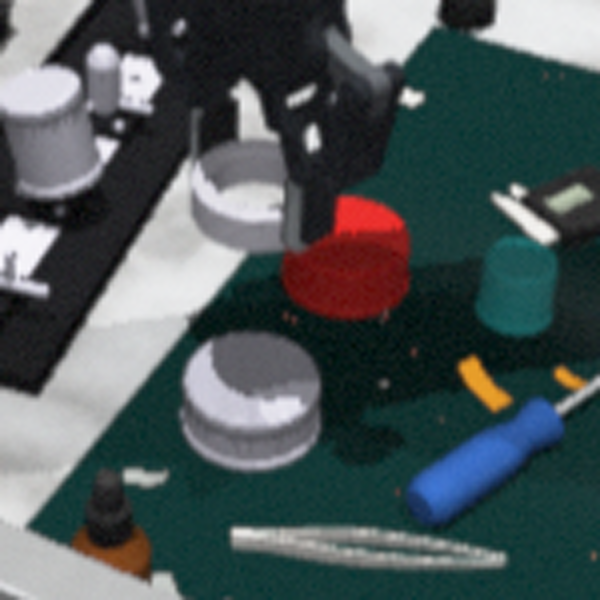

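The ring is held level at about (245,195), with the pot below it at (250,400). Carrying it to the post.

```bash
python3 -m jog '[{"rx":0,"ry":0,"rz":0,"x":0.61,"y":-0.56,"z":0,"jaw":-0.1},{"rx":0,"ry":0,"rz":0,"x":0.61,"y":-0.56,"z":0,"jaw":-0.1},{"rx":0,"ry":0,"rz":0,"x":0.61,"y":-0.56,"z":0,"jaw":-0.1},{"rx":0,"ry":0,"rz":0,"x":0.61,"y":-0.56,"z":0,"jaw":-0.1},{"rx":0,"ry":0,"rz":0,"x":0.61,"y":-0.57,"z":0,"jaw":-0.1},{"rx":0,"ry":0,"rz":0,"x":0,"y":0,"z":0,"jaw":-0.1},{"rx":0,"ry":0,"rz":0,"x":0,"y":0,"z":-0.5,"jaw":-0.1},{"rx":0,"ry":0,"rz":0,"x":0,"y":0,"z":0,"jaw":-0.1}]' 40
python3 - <<'E'
from h import *
T=lambda f:cv2.cvtColor(f,cv2.COLOR_RGB2BGR)
a=T(grab_frame("top"));b=T(grab_frame("scene"));p=get_obs()["tcp_pos"]
cv2.imwrite("pics/g7.png",np.hstack([cv2.resize(b[110:230,200:320],(400,400),interpolation=2),cv2.resize(a[110:230,260:380],(400,400),interpolation=2)]))
q=lambda X:(proj("scene",X)-[200,110])*400/120
print(p,q(p+[0,0,.0016]),q((.627,-.0724,.056)))
E
```

```text
clock: 18.77
tcp_pos: [0.6223, -0.0718, 0.0906]
orientation: [-2.599, -1.757, 0.009]
contact_force: [0.3, -0.1, -1.1]
grip_width: 0.0542
gripper_force: 42.7
[ 0.62470917 -0.07180006  0.09348191] [189.77620443 188.96954779] [189.00021179 237.01913436]
```

View pics/g7.png

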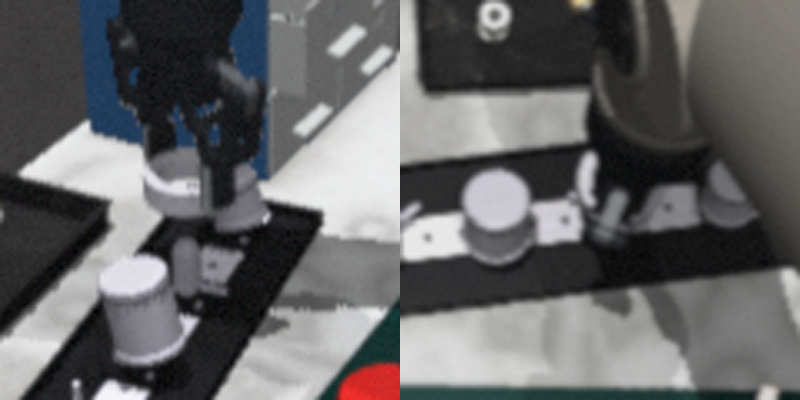

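```bash
python3 -m jog '[{"rx":0,"ry":0,"rz":0,"x":0.02,"y":-0.01,"z":-0.3,"jaw":-0.1},{"rx":0,"ry":0,"rz":0,"x":0,"y":0,"z":-0.3,"jaw":-0.1},{"rx":0,"ry":0,"rz":0,"x":0,"y":0,"z":-0.25,"jaw":-0.1},{"rx":0,"ry":0,"rz":0,"x":0,"y":0,"z":-0.15,"jaw":-0.1},{"rx":0,"ry":0,"rz":0,"x":0,"y":0,"z":-0.1,"jaw":-0.1},{"rx":0,"ry":0,"rz":0,"x":0,"y":0,"z":0,"jaw":-0.1},{"rx":0,"ry":0,"rz":0,"x":0,"y":0,"z":0,"jaw":-0.1}]' 40
```

```text
clock: 19.75
tcp_pos: [0.6272, -0.0731, 0.0284]
orientation: [2.603, 1.757, 0.001]
contact_force: [0.4, 0.2, -0.5]
grip_width: 0.054
gripper_force: 42.7
```

```bash
python3 -m jog '[{"rx":0,"ry":0,"rz":0,"x":0,"y":0,"z":-0.05,"jaw":-0.1},{"rx":0,"ry":0,"rz":0,"x":0,"y":0,"z":-0.04,"jaw":-0.1},{"rx":0,"ry":0,"rz":0,"x":0,"y":0,"z":0,"jaw":-0.1},{"rx":0,"ry":0,"rz":0,"x":0,"y":0,"z":0,"jaw":0.4},{"rx":0,"ry":0,"rz":0,"x":0,"y":0,"z":0,"jaw":0.6},{"rx":0,"ry":0,"rz":0,"x":0,"y":0,"z":0,"jaw":0.75},{"rx":0,"ry":0,"rz":0,"x":0,"y":0,"z":0,"jaw":0.75},{"rx":0,"ry":0,"rz":0,"x":0,"y":0,"z":0.4,"jaw":0.75}]' 40
python3 -m jog '[{"rx":0,"ry":0,"rz":0,"x":0,"y":0,"z":1,"jaw":1},{"rx":0,"ry":0,"rz":0,"x":0,"y":0,"z":1,"jaw":1},{"rx":0,"ry":0,"rz":0,"x":-0.3,"y":-0.9,"z":0.3,"jaw":1},{"rx":0,"ry":0,"rz":0,"x":-0.3,"y":-0.9,"z":0,"jaw":1},{"rx":0,"ry":0,"rz":0,"x":0,"y":-0.6,"z":0,"jaw":1},{"rx":0,"ry":0,"rz":0,"x":0,"y":0,"z":0,"jaw":1}]' 40
python3 - <<'E'
from h import *
T=lambda f:cv2.cvtColor(f,cv2.COLOR_RGB2BGR)
a=T(grab_frame("top"));b=T(grab_frame("scene"));cv2.imwrite("pics/top8.png",a);cv2.imwrite("pics/sc8.png",b)
cv2.imwrite("pics/g8.png",np.hstack([cv2.resize(b[120:320,200:360],(400,500),interpolation=2),cv2.resize(a[140:290,225:345],(400,500),interpolation=2)]))
s=a[225:280,225:275].astype(int)
for th in(100,120,140):
    m=((s.min(2)>th)*255).astype(np.uint8);c=max(cv2.findContours(m,0,2)[0],key=cv2.contourArea);(u,v),r=cv2.minEnclosingCircle(c);M=cv2.moments(c)
    print(th,r*2,plane("top",u+225,v+225,.03),plane("top",M['m10']/M['m00']+225,M['m01']/M['m00']+225,.03))
E
```

```text
clock: 20.75
tcp_pos: [0.6251, -0.0731, 0.045]
orientation: [-2.602, -1.757, 0.005]
contact_force: [0.4, 0.8, -0.4]
grip_width: 0.0747
gripper_force: 0.0
clock: 21.5
tcp_pos: [0.5896, -0.2218, 0.1843]
orientation: [2.609, 1.748, -0.002]
contact_force: [-0.4, 0.8, -1.8]
grip_width: 0.085
gripper_force: 0.0
100 29.398189544677734 [0.44386205 0.09735428 0.03      ] [0.44402741 0.0968925  0.03      ]
120 28.40727996826172 [0.44431289 0.0969352  0.03      ] [0.44422566 0.09684737 0.03      ]
140 27.960710525512695 [0.44418225 0.09665949 0.03      ] [0.44439399 0.09670518 0.03      ]
```

View pics/g8.png

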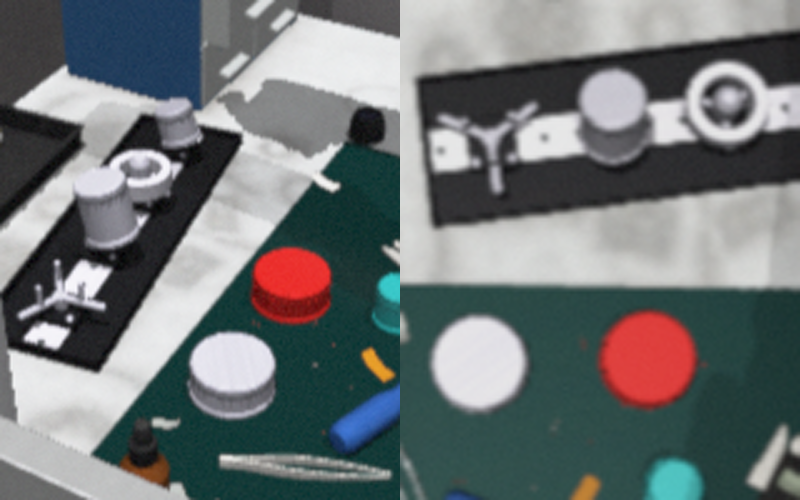

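The ring lies flat round its post. The pot centre is at about (0.4442,0.0968).

```bash
python3 -m jog '[{"rx":0,"ry":0,"rz":0,"x":-0.4,"y":0.87,"z":0,"jaw":1},{"rx":0,"ry":0,"rz":0,"x":-0.4,"y":0.87,"z":0,"jaw":1},{"rx":0,"ry":0,"rz":0,"x":-0.4,"y":0.87,"z":0,"jaw":1},{"rx":0,"ry":0,"rz":0,"x":-0.4,"y":0.87,"z":0,"jaw":1},{"rx":0,"ry":0,"rz":0,"x":-0.4,"y":0.87,"z":0,"jaw":1},{"rx":0,"ry":0,"rz":0,"x":-0.4,"y":0.87,"z":0,"jaw":1},{"rx":0,"ry":0,"rz":0,"x":0,"y":0,"z":0,"jaw":1},{"rx":0,"ry":0,"rz":0,"x":0,"y":0,"z":0,"jaw":1}]' 40
python3 -m jog '[{"rx":0,"ry":0,"rz":0,"x":0,"y":0,"z":-0.8,"jaw":1},{"rx":0,"ry":0,"rz":0,"x":0,"y":0,"z":-0.8,"jaw":1},{"rx":0,"ry":0,"rz":0,"x":0,"y":0,"z":-0.5,"jaw":1},{"rx":0,"ry":0,"rz":0,"x":0,"y":0,"z":0,"jaw":1},{"rx":0,"ry":0,"rz":0,"x":0,"y":0,"z":0,"jaw":1},{"rx":0,"ry":0,"rz":0,"x":0,"y":0,"z":0,"jaw":1}]' 40
```

```text
clock: 22.6
tcp_pos: [0.4465, 0.0967, 0.1846]
orientation: [2.601, 1.761, 0.0]
contact_force: [0.7, 0.3, -0.5]
grip_width: 0.0854
gripper_force: 0.0
clock: 23.35
tcp_pos: [0.448, 0.0961, 0.0599]
orientation: [2.604, 1.756, 0.004]
contact_force: [-0.5, -0.2, 0.1]
grip_width: 0.0856
gripper_force: 0.0
```

```bash
python3 -m jog '[{"rx":0,"ry":0,"rz":0,"x":-0.06,"y":0.01,"z":0,"jaw":1},{"rx":0,"ry":0,"rz":0,"x":0,"y":0,"z":-0.4,"jaw":1},{"rx":0,"ry":0,"rz":0,"x":0,"y":0,"z":-0.25,"jaw":1},{"rx":0,"ry":0,"rz":0,"x":0,"y":0,"z":-0.15,"jaw":1},{"rx":0,"ry":0,"rz":0,"x":0,"y":0,"z":0,"jaw":1},{"rx":0,"ry":0,"rz":0,"x":0,"y":0,"z":0,"jaw":1}]' 40
python3 -m jog '[{"rx":0,"ry":0,"rz":0,"x":0,"y":0,"z":0,"jaw":0.7},{"rx":0,"ry":0,"rz":0,"x":0,"y":0,"z":0,"jaw":0.4},{"rx":0,"ry":0,"rz":0,"x":0,"y":0,"z":0,"jaw":0.2},{"rx":0,"ry":0,"rz":0,"x":0,"y":0,"z":0,"jaw":0.2},{"rx":0,"ry":0,"rz":0,"x":0,"y":0,"z":0,"jaw":0.2},{"rx":0,"ry":0,"rz":0,"x":0,"y":0,"z":0,"jaw":0.2}]' 40
```

```text
clock: 24.1
tcp_pos: [0.4434, 0.0968, 0.0108]
orientation: [2.604, 1.758, 0.001]
contact_force: [-0.5, -0.2, -0.1]
grip_width: 0.0855
gripper_force: 0.0
clock: 24.85
tcp_pos: [0.4436, 0.0967, 0.0116]
orientation: [2.603, 1.757, 0.001]
contact_force: [-2.6, -0.3, 13.3]
grip_width: 0.0635
gripper_force: 40.7
```

```bash
python3 -m jog '[{"rx":0,"ry":0,"rz":0,"x":0,"y":0,"z":0.5,"jaw":0},{"rx":0,"ry":0,"rz":0,"x":0,"y":0,"z":0.5,"jaw":0},{"rx":0,"ry":0,"rz":0,"x":0,"y":0,"z":0.5,"jaw":0},{"rx":0,"ry":0,"rz":0,"x":0,"y":0,"z":0,"jaw":0}]' 40
python3 - <<'E'
from h import *
T=lambda x,y:(220+x/4-.375,140+y/4-.375)
for p in((130,172),(130.3,165.7)):print(plane("top",*T(*p),.026))
a=cv2.imread("pics/top8.png");b=cv2.imread("pics/sc8.png")
cv2.imwrite("pics/g9.png",np.hstack([cv2.resize(a[155:205,230:280],(400,400),interpolation=2),cv2.resize(b[210:270,190:250],(400,400),interpolation=2)]))
for s in((.602,.0945,.026),):
    print((proj("top",s)-[230,155])*8,(proj("scene",s)-[190,210])*400/60)
E
```

```text
clock: 25.35
tcp_pos: [0.4446, 0.0969, 0.1024]
orientation: [2.603, 1.756, 0.006]
contact_force: [0.5, -0.9, -1.4]
grip_width: 0.0635
gripper_force: 44.8
[0.59878712 0.09158682 0.026     ]
[0.6025868  0.09150239 0.026     ]
[167.32382125 210.17775867] [234.00452741 179.64089152]
```

View pics/g9.png

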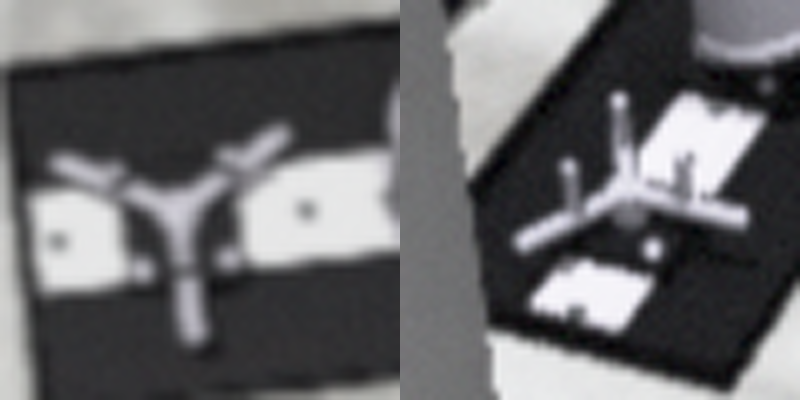

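Star centre: the mean of the arm tips at (178,211) in the left half gives (0.602,0.0915).

```bash
python3 -m jog '[{"rx":0,"ry":0,"rz":0,"x":0.88,"y":-0.03,"z":0,"jaw":0},{"rx":0,"ry":0,"rz":0,"x":0.88,"y":-0.03,"z":0,"jaw":0},{"rx":0,"ry":0,"rz":0,"x":0.88,"y":-0.03,"z":0,"jaw":0},{"rx":0,"ry":0,"rz":0,"x":0,"y":0,"z":0,"jaw":0},{"rx":0,"ry":0,"rz":0,"x":0,"y":0,"z":-0.4,"jaw":0},{"rx":0,"ry":0,"rz":0,"x":0,"y":0,"z":0,"jaw":0},{"rx":0,"ry":0,"rz":0,"x":0,"y":0,"z":0,"jaw":0}]' 40
python3 - <<'E'
from h import *
T=lambda f:cv2.cvtColor(f,cv2.COLOR_RGB2BGR)
b=T(grab_frame("scene"));p=get_obs()["tcp_pos"]
cv2.imwrite("pics/g10.png",cv2.resize(b[150:270,180:300],(480,480),interpolation=2))
q=lambda X:(proj("scene",X)-[180,150])*4
print(p,q(p+[0,0,-.0116]),q((.602,.0915,.026)))
E
```

```text
clock: 26.22
tcp_pos: [0.6008, 0.0914, 0.0765]
orientation: [-2.603, -1.758, 0.001]
contact_force: [-0.1, -0.4, -1.1]
grip_width: 0.0633
gripper_force: 44.8
[0.60132503 0.09147156 0.07697741] [179.3029099 283.7772509] [183.7561291  344.39006513]
```

View pics/g10.png

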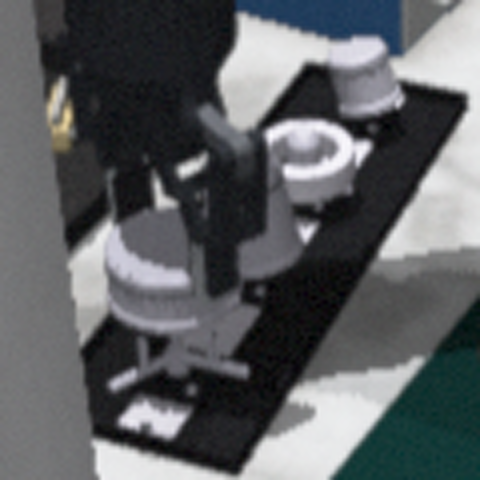

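The pot mouth sits over the star: mouth centre about (172,288), hub about (180,355). Lowering.

```bash
python3 -m jog '[{"rx":0,"ry":0,"rz":0,"x":0.01,"y":0,"z":-0.25,"jaw":0},{"rx":0,"ry":0,"rz":0,"x":0,"y":0,"z":-0.2,"jaw":0},{"rx":0,"ry":0,"rz":0,"x":0,"y":0,"z":-0.12,"jaw":0},{"rx":0,"ry":0,"rz":0,"x":0,"y":0,"z":-0.05,"jaw":0},{"rx":0,"ry":0,"rz":0,"x":0,"y":0,"z":0,"jaw":0},{"rx":0,"ry":0,"rz":0,"x":0,"y":0,"z":0,"jaw":0}]' 40
```

```text
clock: 27.02
tcp_pos: [0.6024, 0.0914, 0.0397]
orientation: [2.604, 1.758, 0.001]
contact_force: [0.2, -0.1, -1.3]
grip_width: 0.0634
gripper_force: 44.8
```

```bash
python3 -m jog '[{"rx":0,"ry":0,"rz":0,"x":0,"y":0,"z":-0.03,"jaw":0},{"rx":0,"ry":0,"rz":0,"x":0,"y":0,"z":0,"jaw":0},{"rx":0,"ry":0,"rz":0,"x":0,"y":0,"z":0,"jaw":0.6},{"rx":0,"ry":0,"rz":0,"x":0,"y":0,"z":0,"jaw":0.8},{"rx":0,"ry":0,"rz":0,"x":0,"y":0,"z":0,"jaw":0.95},{"rx":0,"ry":0,"rz":0,"x":0,"y":0,"z":0,"jaw":0.95},{"rx":0,"ry":0,"rz":0,"x":0,"y":0,"z":0.4,"jaw":0.95},{"rx":0,"ry":0,"rz":0,"x":0,"y":0,"z":0.7,"jaw":0.95}]' 40
python3 -m jog '[{"rx":0,"ry":0,"rz":0,"x":0,"y":0,"z":1,"jaw":1},{"rx":0,"ry":0,"rz":0,"x":0,"y":0,"z":1,"jaw":1},{"rx":0,"ry":0,"rz":0,"x":-0.9,"y":-0.4,"z":0,"jaw":1},{"rx":0,"ry":0,"rz":0,"x":-0.6,"y":-0.8,"z":0,"jaw":1},{"rx":0,"ry":0,"rz":0,"x":0,"y":-1,"z":0,"jaw":1},{"rx":0,"ry":0,"rz":0,"x":0,"y":-1,"z":0,"jaw":1},{"rx":0,"ry":0,"rz":0,"x":0,"y":-1,"z":0,"jaw":1},{"rx":0,"ry":0,"rz":0,"x":0,"y":-1,"z":0,"jaw":1}]' 40
python3 - <<'E'
from h import *
T=lambda f:cv2.cvtColor(f,cv2.COLOR_RGB2BGR)
a=T(grab_frame("top"));b=T(grab_frame("scene"))
cv2.imwrite("pics/g11.png",np.hstack([cv2.resize(b[140:320,180:324],(400,500),interpolation=2),cv2.resize(a[140:290,225:385],(400,500),interpolation=2)]))
E
```

```text
clock: 28.02
tcp_pos: [0.6009, 0.0909, 0.1028]
orientation: [-2.602, -1.757, 0.005]
contact_force: [1.2, 1.2, 0.7]
grip_width: 0.0833
gripper_force: 0.0
clock: 29.02
tcp_pos: [0.5119, -0.2226, 0.2238]
orientation: [2.603, 1.758, 0.0]
contact_force: [2.1, 0.1, 0.4]
grip_width: 0.0854
gripper_force: 0.0
```

View pics/g11.png

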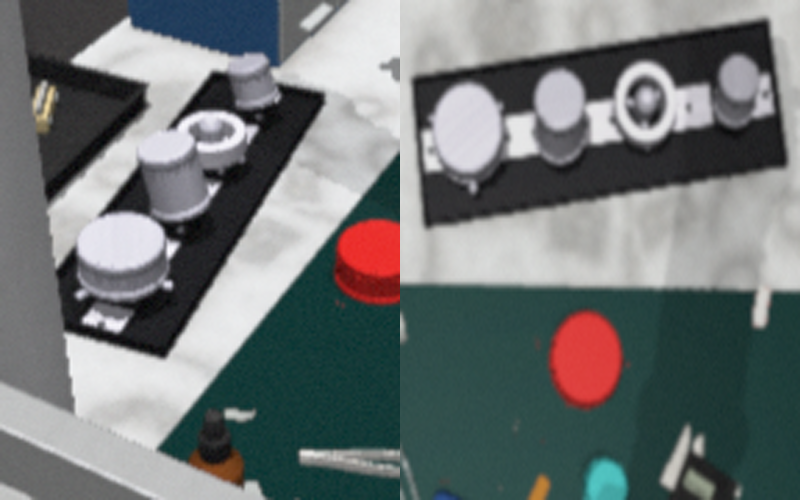

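All four parts sit on their holders: the pot is level with its arms showing all round, the cups lean, the ring is flat and the bottle is upright.

```bash
python3 -m jog '[{"rx":0,"ry":0,"rz":0,"x":0,"y":0,"z":0,"jaw":1},{"rx":0,"ry":0,"rz":0,"x":0,"y":0,"z":0,"jaw":1},{"rx":0,"ry":0,"rz":0,"x":0,"y":0,"z":0,"jaw":1}]'; python3 -c "
from bench import r
print(r.hand_in())"
```

```text
clock: 29.5
tcp_pos: [0.5124, -0.2192, 0.2237]
orientation: [2.602, 1.761, 0.0]
contact_force: [0.2, 0.2, -0.0]
grip_width: 0.0855
gripper_force: 0.0
the job is handed in; nothing more can be done
None
```

All four parts are on their holders (both cups hung on their pegs, ring flat on the post, pot level on the star), the bottle is still upright, and I handed the job in at 29.5 s; the hand-in returned no verdict.

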